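Lock the swing clamp over the practice plate

ROBOT

A 6-joint arm with a two-finger parallel gripper is mounted at the origin on a cart in front of the work surface, level with it; the furniture and walls round the work are solid. World frame = base frame: x ahead of the robot, y to its left, z up, the work surface at z = 0. Lengths are in m, angles in rad, forces in N, time in s.
With the tool pointing down it reaches from about 0.35 to 0.975 m from the base axis. Payload 4.9 kg.
Tool frame: the origin (TCP) lies between the finger pads; the fingertips stand 22 mm ahead of it and the grasp point (between the pads) lies 3 mm ahead of it; z points along the fingers, y is the line along which they close (so a half turn about z gives the same grasp; the last joint's range is limited). The gripper opens to 85 mm and grips with 20 to 120 N. Pads are 22 mm wide; open, the fingers measure 114 mm over their backs; the gripper's body (76 mm by 85 mm) begins 54 mm behind the grasp point. The pads swing forward as they close: fully open they stand 13 mm farther back than shut.
Start: joints at [1.127, 0.053, 1.613, -0, 1.476, -0.119], TCP at [0.199, 0.592, 0.253] pointing down, gripper open.
Joint ranges: [-3.01, 3.01], [-1.01, 2.22], [0.06, 2.58], [-1.02, 4.17], [0.09, 2.62], [-3.14, 3.14]. Speed limits (rad/s): [2.57, 2.57, 3.14, 3.14, 3.14, 3.14].

INTERFACE

Orientations are given as a unit quaternion [w, x, y, z].
In Python, from plant import state, grab_frame, get_calibration, job_done, recognise, regions_of gives the robot as it stands.
- The arm moves only by the tool apply_moves, never from a script. Its argument "targets" is a list of rows, each an object with "translation": the shift along the tool's x, y, z normalised to -1 to 1, where 1 is 100 mm, a list of three; "twist": the turn about the tool's z normalised to -1 to 1, where 1 is 0.1 rad; "hand": the opening, from 0 (shut) to 1 (fully open). A call has 1 to 8 rows; each row shifts and turns the commanded pose from where the row before left it, along the tool's axes as they then stand; what a row does not reach is not made up. A row lasts 1/10 s, in which the tool goes at most 50 mm and 8.59 degrees, less where a joint would pass 70% of its speed; a pose out of reach is approached as far as the arm can. A call with a number of a shift or a turn outside -1 to 1 is refused whole. A call with a gripper value outside its range is refused whole. The fingers move at their own pace and stop on an object; the grip force is fixed at half the most. Time passes only in rows, so rows that do not move let the fingers close. It gives the time, the measured TCP pose, the force, the opening and the grip force at its end, in the units of the state.
- state(): the state, without advancing time (a new reading comes with each control period).
- grab_frame(name): name is "scene" or "top" or "wrist"; returns the picture (480x640x3 uint8, red, green, blue); there is no depth.
- get_calibration(name): a dict with "camera_matrix" (3x3 intrinsics, pixels), "D" ([k1, k2, p1, p2, k3] as OpenCV has them; the pictures are not rectified), "pose" (4x4, takes a point from camera to world coordinates). Camera axes: x right, y up, looking along -z (the intrinsics and any distortion apply to the point x, -y, -z); pixel columns grow to the right and rows downward; lengths in m; the calibration is good to about 2 mm. A picture is of the moment at which its call begins: read the wrist's pose just before it. get_calibration takes no time and is no camera call; for the wrist camera it gives the pose at the moment of the call.
- job_done(): hands the job in; it is judged then, once.
Trained networks look in the newest picture that a camera, given by its name, has taken for a name from the list of things; names that differ only in an ending like _2 or _b are one class to them, and where a whole thing is asked for, a point or a joint stands for the part that bears it (a point fixed in the world has none). Each returns a list of dicts, best first, with "score" (0 to 1); they miss things now and then, are a little off and sometimes report something else, mostly with a low value. They report only what shows in the picture. A call takes as long as a camera call.
- recognise(camera, query): "point" ([x, y, z] in m, in world coordinates, good to about 4 mm: the middle of the surface that is visible of it).
- regions_of(camera, query): "pixels" (480x640 bool, what is visible of it).
The state is a dict: "time": time; "joint_pos": joint angles; "joint_vel": joint speeds; "joint_efforts": joint torques, N m; "tool_pos": TCP position; "tool_rot": TCP orientation; "contact_force": force on the tool from outside, world axes, zero at the start; "ft_torque": the same for the moment, N m; "gripper_width": opening from 0.0 (shut) to 1.0 (fully open); "grasp_force": force on a finger pad.
Only numpy, scipy, OpenCV 4.12 (cv2) and the standard library are available. Lean on these libraries where they do the work, as an engineer would, in place of code of your own. Each camera call takes 0.05 s, during which the arm holds its last target. There are 200 camera calls.

TASK

Two swing clamps stand on the welding table; lock the one whose jig holds the practice plate. Slowly turn its orange bar knob clockwise until the hidden plunger drops into its notch, with the clamp arm over the middle of the plate and the tail pointer at the yellow mark, do not run on past the notch, and let go. Leave the plate in its nest and the empty jig's clamp as it is.

Things in the scene. Friction and masses are not known exactly. Their poses are not given: they have to be found in the camera images.
- clamp_grip (a point): Centre of the orange bar knob (58 long, 16 thick, 28 mm high, underside 52 mm above the table) of the jig with the plate, on its vertical turning axis, 66 mm above the table. x axis: level along the bar and the steel clamp arm below it (20 mm wide, top 36 mm high, tip 110 mm from the axis), towards the tip; z up. Grip the bar's flat sides from above. The jig (base 206 x 100 mm) is fixed.
- clamp_knob (a joint): Angle (rad) of that knob, growing clockwise from above; starts at 0 to 0.4, arm swung out left of the plate. Notch at 1.25: arm over the plate, yellow tail pointer at the yellow mark on the blue housing. Stops at 0 and 1.8. Light drag (0.03 N m). Within 0.17 of the notch a sprung plunger (up to 0.2 N m) draws it in: the torque dips. Let go within 0.1 of it, it centres itself.
- test_plate: Practice plate: dark steel coupon 70 x 60 x 12 mm with a weld bead on top, loose between short brass pins on the 12 mm thick base of the jig to be locked, its centre 100 mm from that knob's axis. Origin: centre of its underside.
- spare_tip_point (a point): Top of the nut at the clamp arm's tip on the other jig, which is alike but has an empty nest: 100 mm from its knob's axis, 42 mm above the table. That arm starts swung out left like the first one and is to be left where it is.

How it is judged:
At the end, for the whole second after the job is handed in: The knob of the jig with the plate rests within 0.17 rad of its notch (1.25), the plate lies within 12 mm of where it started, the empty jig's arm tip within 20 mm of where it started (value of joint clamp_knob between 1.08 and 1.42 rad and distance of test_plate from where it was at the start of the episode below 0.012 m and distance of spare_tip_point from where it was at the start of the episode below 0.02 m); the robot touches nothing.
It fails at once if the knob is run on well past the notch (over 1.6 rad) (value of joint clamp_knob above 1.6 rad).
It fails at once if the knob is spun, faster than 3 rad/s (velocity of joint clamp_knob above 3 rad/s).
It fails at once if the empty jig's clamp is turned (its arm's tip moved over 20 mm) (distance of spare_tip_point from where it was at the start of the episode above 0.02 m).
It fails at once if the plate is knocked out of its nest (distance of test_plate from where it was at the start of the episode above 0.015 m).
It also fails if it takes over 32 s, if anything falls off the work surface, if the arm or the gripper's body presses on something with over 40 N, if the wrist force passes 120 N, or if a joint passes its speed limit or range.

## Working session

There is one attempt and no reset: what is moved stays moved. The work goes in short steps, Python scripts to look and compute and a tool call to move; the robot and the scene stay as the last step left them, time stands still between calls to the robot, and variables do not carry over. Pictures are saved under pics/ and viewed, at most 10 in all, crops included, and the job is handed in when it is done.

Besides the shell and the picture viewer there is one more tool, called after ">>>" as name(argument=value, ...) on one line, values as JSON. apply_moves: Moves the arm, as the interface text tells. Its arguments: {"type":"object","properties":{"targets":{"type":"array"}},"required":["targets"]}

```bash
mkdir -p pics
python3 - <<'E'
from plant import *
import cv2
s=state();print(s['time'],s['tool_pos'],s['tool_rot'],s['gripper_width'])
for c in("scene","top"):
    im=grab_frame(c);cv2.imwrite(f"pics/{c}0.png",im[:,:,::-1])
    for q in("clamp_grip","test_plate","spare_tip_point","clamp_knob"):
        for r in recognise(c,q)[:3]: print(c,q,r['score'],r['point'])
E
```

```text
0.0 [0.19919485 0.59179366 0.25203218] [-3.07571660e-04  1.61696842e-01  9.86839913e-01 -1.01088375e-03] 0.9981356460335448
scene test_plate 0.6 [0.6308, 0.0277, 0.022]
scene spare_tip_point 0.87 [0.5705, 0.275, 0.0345]
scene clamp_knob 0.73 [0.5383, 0.0291, 0.0382]
top clamp_grip 0.57 [0.5422, 0.0301, 0.0376]
top test_plate 0.64 [0.6295, 0.0188, 0.0272]
top spare_tip_point 0.8 [0.5752, 0.275, 0.0319]
top clamp_knob 0.59 [0.5381, 0.0326, 0.0372]
```

View pics/top0.png

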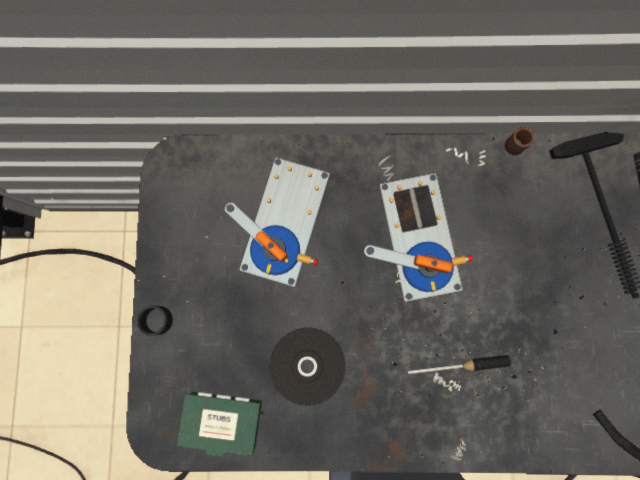

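View pics/scene0.png

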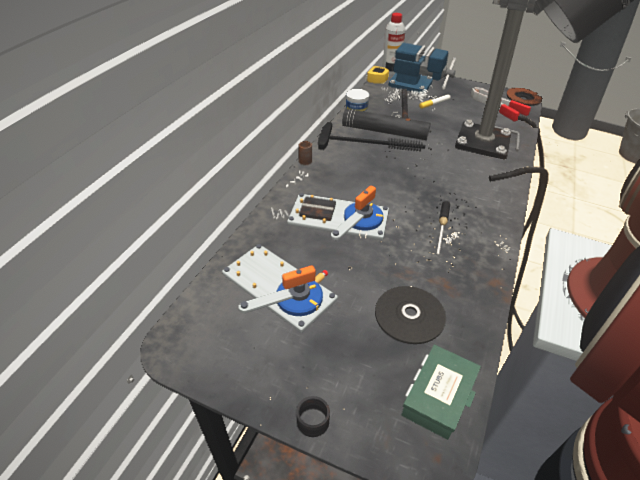

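The top picture shows the plate jig on the right: knob at about (433,264), arm tip (370,251), plate (415,208). The empty jig is on the left, with its knob at (271,246). Next I'll measure the bar from its orange pixels.

```bash
cat > h.py <<'E'
import numpy as np, cv2
from plant import *
from scipy.spatial.transform import Rotation as R
def px2w(c,uv,z):
    k=get_calibration(c) if isinstance(c,str) else c
    K=np.array(k['camera_matrix']);T=np.array(k['pose'])
    p=cv2.undistortPoints(np.array(uv,float).reshape(-1,1,2),K,np.array(k['D'])).reshape(-1,2)
    d=np.c_[p[:,0],-p[:,1],-np.ones(len(p))]@T[:3,:3].T;o=T[:3,3]
    return o+d*((z-o[2])/d[:,2])[:,None]
def orange(im):
    h=cv2.cvtColor(im,cv2.COLOR_RGB2HSV)
    return cv2.inRange(h,(5,170,120),(14,255,255))
def tool():
    s=state();q=np.array(s['tool_rot']);return np.array(s['tool_pos']),R.from_quat(q[[1,2,3,0]]),s
E
python3 - <<'E'
from h import *
im=cv2.imread('pics/top0.png')[:,:,::-1].copy()
m=orange(im);m[:, :350]=0
n,l,st,ce=cv2.connectedComponentsWithStats(m)
for i in range(1,n):
    if st[i,4]>60:
        print(st[i],ce[i]); ys,xs=np.where(l==i)
        W=px2w('top',np.c_[xs,ys],0.078)[:,:2]
        r=cv2.minAreaRect((W*1000).astype(np.float32));print(r,W.mean(0))
print('tip',px2w('top',[[370,251]],.04),'plate',px2w('top',[[415.5,208]],.024))
c=get_calibration('top');print(c['pose'][:3] if 0 else np.array(c['pose'])[:3,3])
p,r,s=tool();print(p,r.as_matrix().round(3))
E
```

```text
[415 255  38  17 333] [433.0960961  263.23723724]
((531.6705932617188, 5.196075439453125), (57.382137298583984, 15.611266136169434), 75.85948181152344) [0.53154235 0.00529758]
tip [[0.55495812 0.10089678 0.04      ]] plate [[0.62945009 0.02304746 0.024     ]]
[0.45406026 0.1514081  0.92911336]
[0.19943376 0.59228306 0.25328065] [[-0.948  0.319 -0.   ]
 [ 0.319  0.948 -0.   ]
 [-0.    -0.    -1.   ]]
```

>>> apply_moves(targets=[{"translation":[-0.36,-0.32,0],"twist":0,"hand":1},{"translation":[-0.36,-0.32,0],"twist":0,"hand":1},{"translation":[-0.36,-0.32,0],"twist":0,"hand":1},{"translation":[-0.36,-0.32,0],"twist":0,"hand":1},{"translation":[-0.36,-0.32,0],"twist":0,"hand":1},{"translation":[-0.36,-0.32,0],"twist":0,"hand":1},{"translation":[-0.36,-0.32,0],"twist":0,"hand":1}])

```text
time: 1.2
tool_pos: [0.3674, 0.2979, 0.2536]
tool_rot: [0.0, 0.161, 0.987, 0.0]
contact_force: [0.8, 1.0, -0.2]
gripper_width: 0.999
grasp_force: 0.0
```

>>> apply_moves(targets=[{"translation":[-0.36,-0.32,0],"twist":0,"hand":1},{"translation":[-0.36,-0.32,0],"twist":0,"hand":1},{"translation":[-0.36,-0.32,0],"twist":0,"hand":1},{"translation":[-0.36,-0.32,0],"twist":0,"hand":1},{"translation":[-0.36,-0.32,0],"twist":0,"hand":1},{"translation":[-0.36,-0.32,0],"twist":0,"hand":1},{"translation":[-0.36,-0.32,0],"twist":0,"hand":1}])

```text
time: 1.9
tool_pos: [0.5349, 0.0049, 0.2536]
tool_rot: [0.0, 0.162, 0.987, 0.0]
contact_force: [-0.0, 1.1, -0.1]
gripper_width: 0.998
grasp_force: 0.0
```

>>> apply_moves(targets=[{"translation":[0,0,0],"twist":1,"hand":1},{"translation":[0,0,0],"twist":1,"hand":1},{"translation":[0,0,0],"twist":1,"hand":1},{"translation":[0,0,0],"twist":1,"hand":1},{"translation":[0,0,0],"twist":1,"hand":1},{"translation":[0,0,0],"twist":1,"hand":1},{"translation":[0,0,0],"twist":1,"hand":1},{"translation":[0,0,0],"twist":1,"hand":1}])

```text
time: 2.7
tool_pos: [0.5341, 0.0069, 0.2534]
tool_rot: [0.0, 0.535, 0.845, 0.0]
contact_force: [0.0, -0.5, 0.2]
gripper_width: 1.001
grasp_force: 0.0
```

>>> apply_moves(targets=[{"translation":[0,0,0],"twist":1,"hand":1},{"translation":[0,0,0],"twist":1,"hand":1},{"translation":[0,0,0],"twist":1,"hand":1},{"translation":[0,0,0],"twist":1,"hand":1},{"translation":[0,0,0],"twist":1,"hand":1},{"translation":[0,0,0],"twist":1,"hand":1},{"translation":[0,0,0],"twist":0.9,"hand":1},{"translation":[0,0,0],"twist":0,"hand":1}])

```text
time: 3.5
tool_pos: [0.5341, 0.0069, 0.2535]
tool_rot: [0.0, 0.788, 0.616, 0.0]
contact_force: [0.0, -0.8, 0.1]
gripper_width: 1.001
grasp_force: 0.0
```

Run:
```python
from h import *
p,r,s=tool();M=r.as_matrix();print(s['time'],p,np.degrees(np.arctan2(M[1,0],M[0,0])),M[:,2].round(3),s['joint_pos'])
c=get_calibration('wrist');im=grab_frame('wrist');cv2.imwrite('pics/w1.png',im[:,:,::-1])
m=orange(im);n,l,st,ce=cv2.connectedComponentsWithStats(m)
for i in range(1,n):
    if st[i,4]>300:
        ys,xs=np.where(l==i);W=px2w(c,np.c_[xs,ys],0.08)[:,:2]
        print(st[i],cv2.minAreaRect((W*1000).astype(np.float32)))
```

```text
3.5 [0.53412878 0.00690049 0.25345459] 76.03097932913812 [ 0. -0. -1.] [-1.26447300e-01 -1.66187775e-01  1.82271324e+00  1.83290987e-05
  1.48481479e+00  1.17356538e-01]
[312 187  20  71 371] ((534.018798828125, 5.6465606689453125), (55.1226692199707, 14.415972709655762), 75.9974365234375)
```

View pics/w1.png

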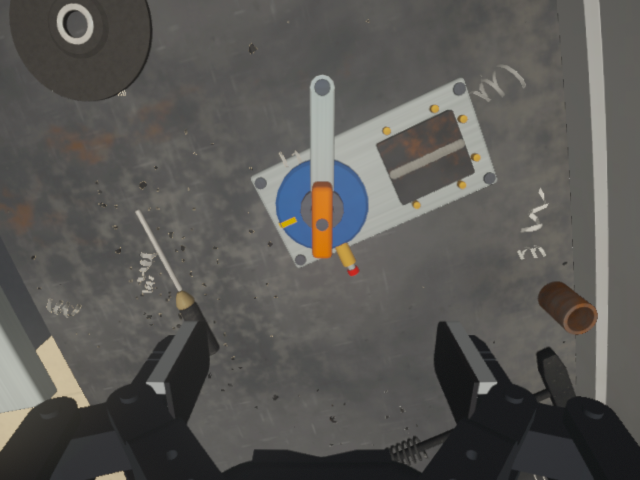

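The wrist picture shows the bar along the image's vertical at (322,220), lined up with the tool. Its centre agrees with the top view to 2 mm, so I'll descend.

>>> apply_moves(targets=[{"translation":[-0.02,0,0.4],"twist":0,"hand":1},{"translation":[0,0,0.4],"twist":0,"hand":1},{"translation":[0,0,0.4],"twist":0,"hand":1},{"translation":[0,0,0.3],"twist":0,"hand":1},{"translation":[0,0,0.2],"twist":0,"hand":1},{"translation":[0,0,0.11],"twist":0,"hand":1},{"translation":[0,0,0],"twist":0,"hand":1}])

```text
time: 4.25
tool_pos: [0.5326, 0.0051, 0.0708]
tool_rot: [-0.001, 0.788, 0.616, -0.001]
contact_force: [-0.6, -0.1, 0.8]
gripper_width: 1.001
grasp_force: 0.0
```

>>> apply_moves(targets=[{"translation":[0,0,0],"twist":0,"hand":0},{"translation":[0,0,0],"twist":0,"hand":0},{"translation":[0,0,0],"twist":0,"hand":0},{"translation":[0,0,0],"twist":0,"hand":0},{"translation":[0,0,0],"twist":0,"hand":0},{"translation":[0,0,0],"twist":0,"hand":0},{"translation":[0,0,0],"twist":0,"hand":0},{"translation":[0,0,0],"twist":0,"hand":0}])

```text
time: 5.05
tool_pos: [0.5341, 0.0049, 0.0733]
tool_rot: [0.0, 0.788, 0.616, 0.0]
contact_force: [-2.0, 0.9, 5.2]
gripper_width: 0.175
grasp_force: 58.7
```

>>> apply_moves(targets=[{"translation":[0,0,0],"twist":0.3,"hand":0},{"translation":[0,0,0],"twist":0.5,"hand":0},{"translation":[0,0,0],"twist":0.5,"hand":0},{"translation":[0,0,0],"twist":0.5,"hand":0},{"translation":[0,0,0],"twist":0.5,"hand":0},{"translation":[0,0,0],"twist":0.5,"hand":0},{"translation":[0,0,0],"twist":0.5,"hand":0},{"translation":[0,0,0],"twist":0.2,"hand":0}])

```text
time: 5.85
tool_pos: [0.5345, 0.0047, 0.0733]
tool_rot: [0.001, 0.883, 0.469, 0.001]
contact_force: [-0.7, -0.7, 5.8]
gripper_width: 0.179
grasp_force: 58.8
```

Run:
```python
from h import *
p,r,s=tool();M=r.as_matrix();print(s['time'],p,np.degrees(np.arctan2(M[1,0],M[0,0])),s['contact_force'],s['ft_torque'],s['grasp_force'],s['joint_pos'][5])
```

```text
5.85 [0.53447735 0.00472856 0.07328681] 55.919514711983446 [-0.6628378  -0.74527108  5.76883197] [-0.06704841  0.12487518  0.03882133] 58.790859282016754 0.46464104297251524
```

Turning smoothly: 20° done, moment 0.04 N m (drag only). About 46° to go.

>>> apply_moves(targets=[{"translation":[0,0,0],"twist":0.4,"hand":0},{"translation":[0,0,0],"twist":0.6,"hand":0},{"translation":[0,0,0],"twist":0.6,"hand":0},{"translation":[0,0,0],"twist":0.6,"hand":0},{"translation":[0,0,0],"twist":0.6,"hand":0},{"translation":[0,0,0],"twist":0.6,"hand":0},{"translation":[0,0,0],"twist":0.6,"hand":0},{"translation":[0,0,0],"twist":0.4,"hand":0}])

```text
time: 6.65
tool_pos: [0.5349, 0.0043, 0.0733]
tool_rot: [0.001, 0.964, 0.265, 0.001]
contact_force: [1.8, -2.0, 2.8]
gripper_width: 0.176
grasp_force: 58.8
```

>>> apply_moves(targets=[{"translation":[0,0,0],"twist":0.4,"hand":0},{"translation":[0,0,0],"twist":0.4,"hand":0},{"translation":[0,0,0],"twist":0.4,"hand":0},{"translation":[0,0,0],"twist":0.4,"hand":0},{"translation":[0,0,0],"twist":0.4,"hand":0},{"translation":[0,0,0],"twist":0,"hand":0}])

```text
time: 7.25
tool_pos: [0.535, 0.0041, 0.0733]
tool_rot: [0.001, 0.986, 0.168, 0.001]
contact_force: [2.7, -4.1, 4.1]
gripper_width: 0.176
grasp_force: 58.8
```

Run:
```python
from h import *
p,r,s=tool();M=r.as_matrix();print(s['time'],p,np.degrees(np.arctan2(M[1,0],M[0,0])),s['contact_force'],s['ft_torque'],s['grasp_force'],s['joint_pos'][5])
im=grab_frame('wrist');cv2.imwrite('pics/w2.png',im[:,:,::-1])
```

```text
7.25 [0.53498934 0.00411489 0.07332397] 19.308005330646463 [ 2.66596312 -4.13763123  4.05937503] [-0.52466222 -0.28653026 -0.00742562] 58.830130845308304 1.1035607279529467
```

View pics/w2.png

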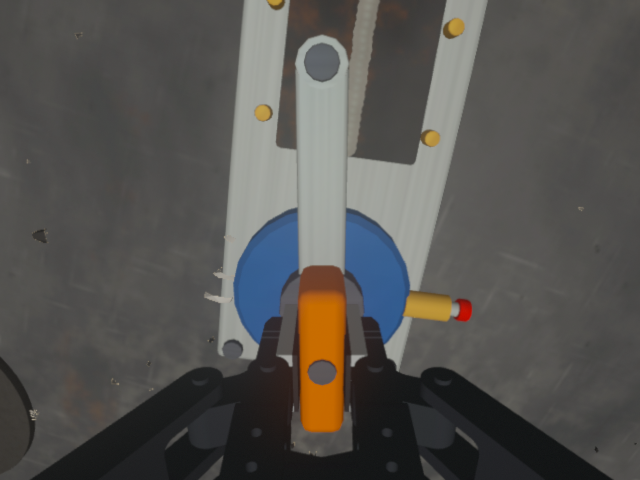

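The arm is nearly over the plate's middle: tip at (322,62), plate centre at about (365,70). The moment has just dipped below the drag level, so the plunger has started to draw in. About 9° to go.

>>> apply_moves(targets=[{"translation":[0,0,0],"twist":0.3,"hand":0},{"translation":[0,0,0],"twist":0.3,"hand":0},{"translation":[0,0,0],"twist":0.3,"hand":0},{"translation":[0,0,0],"twist":0,"hand":0}])

```text
time: 7.7
tool_pos: [0.535, 0.004, 0.0733]
tool_rot: [0.001, 0.992, 0.123, 0.002]
contact_force: [3.2, -5.9, 3.7]
gripper_width: 0.178
grasp_force: 59.1
```

Run:
```python
from h import *
p,r,s=tool();M=r.as_matrix();print(s['time'],p,np.degrees(np.arctan2(M[1,0],M[0,0])),s['contact_force'],s['ft_torque'],s['grasp_force'],s['joint_pos'][5])
```

```text
7.7 [0.53500236 0.00397312 0.0733201 ] 14.158743108713765 [ 3.21383144 -5.87536643  3.71528105] [-0.71340901 -0.37366133 -0.12089241] 59.141640700399876 1.1934210117697504
```

>>> apply_moves(targets=[{"translation":[0,0,0],"twist":0.3,"hand":0},{"translation":[0,0,0],"twist":0.2,"hand":0},{"translation":[0,0,0],"twist":0,"hand":0}])

```text
time: 8.0
tool_pos: [0.535, 0.0039, 0.0733]
tool_rot: [0.001, 0.995, 0.099, 0.002]
contact_force: [3.6, -4.6, 4.0]
gripper_width: 0.173
grasp_force: 58.9
```

Run:
```python
from h import *
p,r,s=tool();M=r.as_matrix();print(s['time'],p,np.degrees(np.arctan2(M[1,0],M[0,0])),s['contact_force'],s['ft_torque'],s['grasp_force'],s['joint_pos'][5])
im=grab_frame('wrist');cv2.imwrite('pics/w3.png',im[:,:,::-1])
```

```text
8.0 [0.53502278 0.00392662 0.07333065] 11.312596098447207 [ 3.64209716 -4.55320227  3.95043692] [-0.7103405  -0.35866881 -0.09830794] 58.91094233840704 1.2431014651056485
```

View pics/w3.png

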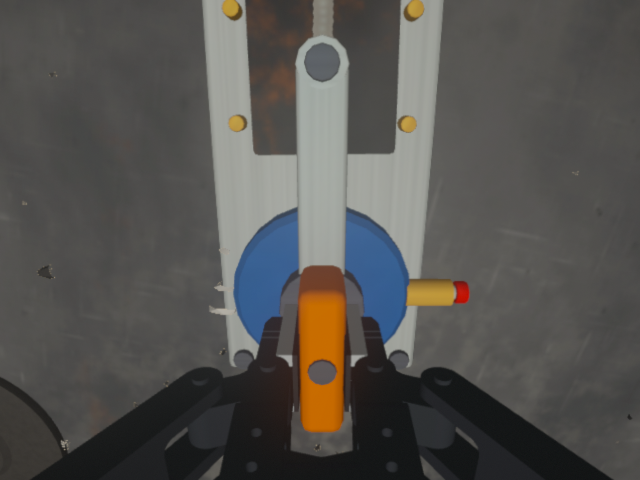

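The arm lies along the jig's midline (tip 322,62; bead 323) and the moment is falling past the dip. I'll let go and rise.

>>> apply_moves(targets=[{"translation":[0,0,0],"twist":0,"hand":0.4},{"translation":[0,0,0],"twist":0,"hand":0.7},{"translation":[0,0,0],"twist":0,"hand":1},{"translation":[0,0,0],"twist":0,"hand":1},{"translation":[0,0,0],"twist":0,"hand":1},{"translation":[0,0,0],"twist":0,"hand":1}])

```text
time: 8.65
tool_pos: [0.5335, 0.0051, 0.0721]
tool_rot: [-0.0, 0.995, 0.098, -0.0]
contact_force: [0.3, 0.1, -0.7]
gripper_width: 0.997
grasp_force: 0.0
```

>>> apply_moves(targets=[{"translation":[0,0,-0.2],"twist":0,"hand":1},{"translation":[0,0,-0.4],"twist":0,"hand":1},{"translation":[0,0,-0.4],"twist":0,"hand":1},{"translation":[0,0,-0.4],"twist":0,"hand":1},{"translation":[0,0,-0.4],"twist":0,"hand":1},{"translation":[0,0,0],"twist":0,"hand":1}])

```text
time: 9.25
tool_pos: [0.5369, 0.0046, 0.2603]
tool_rot: [0.001, 0.995, 0.098, 0.006]
contact_force: [0.8, -0.5, 1.2]
gripper_width: 0.999
grasp_force: 0.0
```

Run:
```python
from h import *
p,r,s=tool();print(s['time'],p,s['contact_force'],s['gripper_width'])
c=get_calibration('wrist');im=grab_frame('wrist');cv2.imwrite('pics/w4.png',im[:,:,::-1])
m=orange(im);n,l,st,ce=cv2.connectedComponentsWithStats(m)
for i in range(1,n):
    if st[i,4]>300:
        ys,xs=np.where(l==i);W=px2w(c,np.c_[xs,ys],0.08)[:,:2]
        print(st[i],cv2.minAreaRect((W*1000).astype(np.float32)))
```

```text
9.25 [0.53686165 0.00463271 0.26026289] [ 0.78363055 -0.48711111  1.19289563] 0.9991148891271463
[312 188  19  70 327] ((535.109130859375, 4.366574287414551), (55.45790100097656, 13.988638877868652), 10.84317398071289)
```

View pics/w4.png

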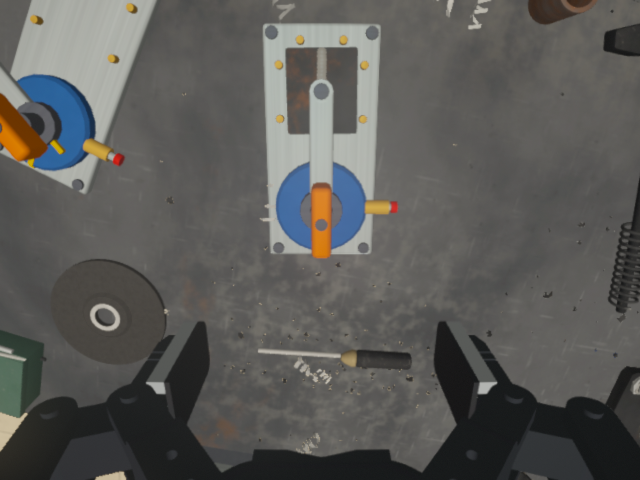

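The arm lies along the jig's midline over the plate, with the bar at 10.8° against about 10.5° expected. The plate is between its pins, the empty jig is untouched, and the gripper is clear.

```bash
python3 -c "
from plant import *
print(job_done())"
```

```text
the job is handed in; nothing more can be done
None
```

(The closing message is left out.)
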